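# Shut and latch the domino drawer

### The job

The drawer under the edge of the hexagonal domino table has been left open. Push it fully home with the fingertips without slamming it, then latch it: push the upright wing of its turn knob round with a fingertip, without gripping it or forcing it, clockwise as seen facing the drawer, until the wing lies level against its stop. Leave the glass, cup, coaster and standing domino on the table where they are, and finish clear of everything.

Things in the scene. Friction and masses are not known exactly. Their poses are not given: they have to be found in the camera images.
- table_edge (a point): Middle of the table edge that has the drawer under it, on the table's upper surface (height 0), right above the drawer; its x points square outward from that edge, z up. The hexagonal wooden domino table is 800 mm across the flats, its top 22 mm thick. The robot stands on it; the drawer is at its far side and faces away from the robot, so the robot reaches over the edge. In front all is clear.
- drawer_face (a point): Outer face of the pale wooden drawer front, where the knob's axis meets it, 50 mm below the table top; moves with the drawer. x points straight out of the face (opening; it shuts along -x), z up, y along the face to the right (facing it). Front: 236 mm along y, centred here, 60 mm high (26 above here, 34 below), 16 thick. Only the knob stands out from it; shut, it is 4 mm out past the table edge.
- drawer (a joint): Opening of the drawer in m: 0 when fully shut against its stop, growing as it opens; starts at about 0.05 to 0.09. It slides with a friction of about 4 N plus drag that grows with speed, about 12 N per m/s, and stays where it is left.
- wing: Brass wing of the turn knob: a bar 44 mm long (its z), 11 mm thick (its y), 14 mm deep (its x, the turning axis). Origin: the bar's centre, on the axis, 19 mm out from the drawer face. So the bar spans 12 to 26 mm out from the face and its two ends are 22 mm from the axis. Behind it: a 12 mm spindle and a flat rose 27 mm across, 4 mm thick.
- knob (a joint): Turn of the knob, rad: 0 wing upright (unlatched), 1.57 wing level (latched, hard stop). Grows clockwise as one faces the drawer: the wing's upper end goes to +y of drawer_face, then down to level. Starts at 0 to 0.3. Friction 0.035 N m; stays where left. It turns a cam that catches behind the rail over the drawer, so turn it only once the drawer is shut.
- glass_mid (a point): Centre, half-way up, of an empty amber glass standing on the coaster, 72 mm across the mouth and 105 mm tall. Leave it alone.
- cup_mid (a point): Centre, half-way up, of a grey ceramic cup with a side handle, standing on the table top, 82 mm across and 85 mm tall. Leave it alone.
- coaster: A round stainless steel coaster lying on the table top under the glass, 96 mm across and 5 mm thick; origin at the centre of its underside. Leave it alone.
- domino_mid (a point): Centre of a bone-white plastic domino standing on its long edge on the table top, 50 mm long (x), 10 mm thick (y) and 25 mm tall (z). It is the thing nearest to the drawer's edge of the table, 50 to 90 mm in from it. Leave it alone.

How it is judged:
By the outcome, as a careful person would: the job done as asked, in the order asked, and still so for the second after the job is handed in, with the robot touching nothing.
It also fails if it takes over 43 s, if anything falls off the work surface, if the arm or the gripper's body presses on something with over 40 N, if the wrist force passes 120 N, or if a joint passes its speed limit or range.

### The arm

A 7-joint arm with a two-finger parallel gripper is mounted at the origin on the work surface. World frame = base frame: x ahead of the robot, y to its left, z up, the work surface at z = 0. Lengths are in m, angles in rad, forces in N, time in s.
With the tool pointing down it reaches from about 0.4 to 0.875 m from the base axis. Payload 4.4 kg.
Tool frame: the origin (TCP) lies midway between the tips of the shut fingers; the grasp point (between the pads) lies 19 mm behind it; z points along the fingers, y is the direction in which the jaws open and shut (so a half turn about z gives the same grasp; the last joint's range is limited). The gripper opens to 85 mm and grips with 20 to 120 N. Pads are 22 mm wide; open, the fingers measure 114 mm over their backs; the gripper's body (76 mm by 85 mm) begins 54 mm behind the grasp point. The pads swing forward as they close: fully open they stand 13 mm farther back than shut.
Start: joints at [-1.217, 0.628, 0.038, 1.517, -0.027, 0.996, -0.02], TCP at [0.265, 0.594, 0.231] pointing down, gripper open.
Joint ranges: [-3.06, 3.06], [-0.37, 2.12], [-1.25, 1.32], [0.18, 2.47], [-1.1, 4.24], [0.23, 1.98], [-2.94, 2.94]. Speed limits (rad/s): [2.57, 2.57, 3.14, 3.14, 3.14, 3.14, 3.14].

### API

Orientations are given as a unit quaternion [w, x, y, z].
In Python, from cell import bot gives the robot as it stands.
- The arm moves only by the tool carry_out, never from a script. Its argument "rows" is a list of rows, each an object with "xyz": the shift along the tool's x, y, z in mm, a list of three; "twist": the turn about the tool's z in degrees; "grip": the opening, from 0 (shut) to 1 (fully open). In form: [{"xyz": [dx, dy, dz], "twist": twist, "grip": grip}, ...]. A call has 1 to 5 rows; each row is the pose to reach, as a shift and turn from the pose commanded when the call began, along the tool's axes at that moment; what a row does not reach only later rows make up. A row lasts 1/8 s, in which the tool goes at most 62.5 mm and 10.7 degrees, less where a joint would pass 70% of its speed; a pose out of reach is approached as far as the arm can. A call with a gripper value outside its range is refused whole. The fingers move at their own pace and stop on an object; "newtons" is the grip in N (left out, the last holds). Time passes only in rows, so rows that repeat a pose let the fingers close. It gives the time, the measured TCP pose, the force and the opening at its end, in the units of the state.
- bot.get_state(): the state, without advancing time (a new reading comes with each control period).
- bot.camera(name): name is "scene" or "top" or "wrist"; returns a dict with "image" (384x512x3 uint8, red, green, blue), "fx", "fy", "cx", "cy" (pixels), "dist_coeffs" ([k1, k2, p1, p2, k3] as OpenCV has them; the pictures are not rectified), "R" (3x3) and "t" (3): a world point X has camera coordinates R X + t; the wrist camera has in their place "tool_from_camera" (4x4, takes a point from camera to tool coordinates, whose origin is the TCP and whose axes are the flange's). Camera axes: x right, y down, z forward; pixel columns grow to the right and rows downward; lengths in m; the calibration is good to about 2 mm. A picture is of the moment at which its call begins: read the wrist's pose just before it. There is no depth.
- bot.finish_job(): hands the job in, once; it reports no verdict.
Trained networks look in the newest picture that a camera, given by its name, has taken for a name from the list of things; names that differ only in an ending like _2 or _b are one class to them, and where a whole thing is asked for, a point or a joint stands for the part that bears it (a point fixed in the world has none). Each returns a list of dicts, best first, with "score" (0 to 1); they miss things now and then, are a little off and sometimes report something else, mostly with a low value. They report only what shows in the picture. A call takes as long as a camera call.
- bot.look_for(camera, label): "location" ([column, row] as shares, 0 to 1, of the picture: columns of its width, rows of its height, amid what is visible of it).
- bot.regions_of(camera, label): "region" (384x512 bool, what is visible of it) and "location" ([column, row] as shares, 0 to 1, of the picture: columns of its width, rows of its height, amid what is visible of it).
- bot.mark_of(camera, label): "location" ([column, row] as shares, 0 to 1, of the picture: columns of its width, rows of its height: a listed point, or the origin of a listed thing).
The state is a dict: "time_s": time; "joint_positions": joint angles; "joint_vel": joint speeds; "joint_torque": joint torques, N m; "tool_pos": TCP position; "eef_rot": TCP orientation; "force": force on the tool from outside, world axes, zero at the start; "moment": the same for the moment, N m; "opening": finger opening in m.
Only numpy, scipy, OpenCV 4.12 (cv2) and the standard library are available. Lean on these libraries where they do the work, as an engineer would, in place of code of your own. Each camera call takes 0.05 s, during which the arm holds its last target. There are 200 camera calls.

## Working session

There is one attempt and no reset: what is moved stays moved. The work goes in short steps, Python scripts to look and compute and a tool call to move; the robot and the scene stay as the last step left them, time stands still between calls to the robot, and variables do not carry over. Pictures are saved under pics/ and viewed, about 8 in all and at most 12, crops included, and the job is handed in when it is done.

Besides the shell and the picture viewer there is one more tool, called after "Emit:" as name([rows], argument=value, ...), one row to a line, values as JSON. carry_out: Moves the arm, as the interface text tells. Its arguments: {"type":"object","properties":{"rows":{"type":"array","items":{"type":"object","properties":{"xyz":{"type":"array","items":{"type":"number"}},"twist":{"type":"number"},"grip":{"type":"number"}}}},"newtons":{"type":"number"}},"required":["rows"]}

```bash
ls; mkdir -p pics; cat > h.py <<'E'
import numpy as np, cv2
from cell import bot
from scipy.spatial.transform import Rotation as Ro
def ray(c,loc):
    K=np.array([[c['fx'],0,c['cx']],[0,c['fy'],c['cy']],[0,0,1]])
    p=np.array([[loc[0]*512,loc[1]*384]],float).reshape(1,1,2)
    u=cv2.undistortPoints(p,K,np.array(c['dist_coeffs'],float)).ravel()
    R=np.array(c['R']);t=np.array(c['t'])
    return -R.T@t, R.T@np.array([u[0],u[1],1])
def proj(c,X):
    K=np.array([[c['fx'],0,c['cx']],[0,c['fy'],c['cy']],[0,0,1]])
    return cv2.projectPoints(np.atleast_2d(X).astype(float),cv2.Rodrigues(np.array(c['R']))[0],np.array(c['t'],float),K,np.array(c['dist_coeffs'],float))[0].reshape(-1,2)
def onz(c,loc,z):
    o,d=ray(c,loc); return o+d*(z-o[2])/d[2]
def wristcam(s,c):
    T=np.array(c['tool_from_camera']); q=s['eef_rot']
    M=np.eye(4);M[:3,:3]=Ro.from_quat([q[1],q[2],q[3],q[0]]).as_matrix();M[:3,3]=s['tool_pos']
    W=np.linalg.inv(M@T); c['R']=W[:3,:3];c['t']=W[:3,3]; return c
E
python3 - <<'E'
from h import *
s=bot.get_state();print(s['tool_pos'],s['eef_rot'],s['opening'],s['time_s'])
ims=[]
for n in ['scene','top','wrist']:
    s=bot.get_state();c=bot.camera(n)
    if n=='wrist': c=wristcam(s,c)
    ims.append(c['image'])
    print(n,'pos',np.round(-np.array(c['R']).T@c['t'],3))
    for l,z in [('table_edge',0),('drawer_face',-.05),('wing',-.05),('glass_mid',.0575),('cup_mid',.0425),('domino_mid',.0125),('coaster',0)]:
        for r in bot.mark_of(n,l)[:2]:
            print(l,round(r['score'],2),np.round(np.array(r['location'])*[512,384],1),np.round(onz(c,r['location'],z),4))
for n,i in zip('stw',ims): cv2.imwrite(f'pics/{n}0.png',i[:,:,::-1])
cv2.imwrite('pics/st0.png',cv2.resize(np.vstack([ims[0],ims[1]])[:,:,::-1],(400,600)))
E
```

```text
pics
[0.26462607 0.59299729 0.23038787] [-2.07065063e-04  2.08382520e-01  9.78046942e-01 -9.27856856e-04] 0.08532572005859915 0.0
scene pos [ 0.659 -0.341  0.622]
table_edge 0.73 [290.2 215.4] [0.5556 0.0255 0.    ]
drawer_face 0.95 [322.7 239.8] [ 0.6317  0.0328 -0.05  ]
drawer_face 0.57 [207.4 241.5] [ 0.422  -0.0826 -0.05  ]
wing 0.68 [331.1 239.6] [ 0.647   0.0414 -0.05  ]
glass_mid 0.62 [255.7 131.8] [0.4132 0.1473 0.0575]
cup_mid 0.62 [208.7 241.8] [ 0.4569 -0.1176  0.0425]
domino_mid 0.62 [256.7 197.1] [0.4795 0.0256 0.0125]
coaster 0.86 [258.5 141.7] [0.4085 0.1722 0.    ]
top pos [ 0.415 -0.007  0.853]
table_edge 0.59 [247.3 152.1] [0.5679 0.0298 0.    ]
drawer_face 0.85 [245.2 126.6] [ 0.6305  0.0367 -0.05  ]
wing 0.48 [244.  119.8] [ 0.6449  0.0392 -0.05  ]
glass_mid 0.76 [174. 232.] [0.4118 0.1589 0.0575]
cup_mid 0.77 [326.1 211.3] [ 0.4505 -0.1169  0.0425]
domino_mid 0.62 [248.6 194.7] [0.4832 0.0264 0.0125]
coaster 0.62 [177.1 229.6] [0.4162 0.1649 0.    ]
wrist pos [0.196 0.624 0.373]
```

View pics/s0.png

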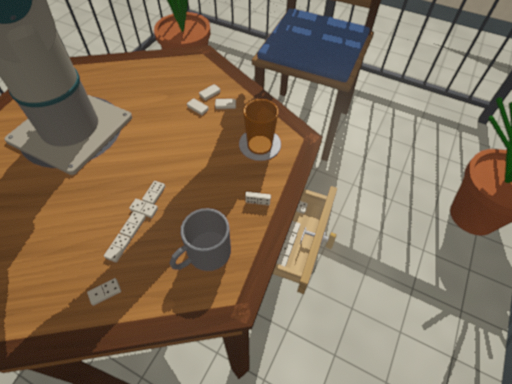

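View pics/t0.png

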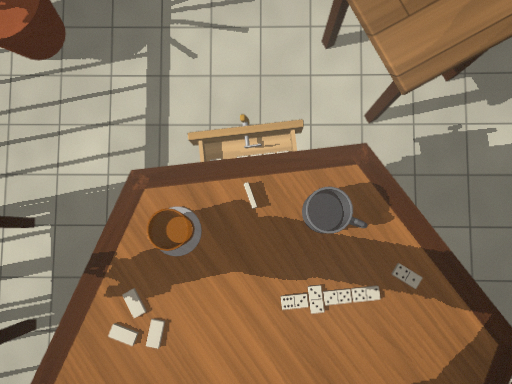

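The scene view shows the drawer open at right (front about (320,240)), and the glass, domino and cup inboard of it. In the top view the drawer front runs (189,135) to (302,122), the wing is at (243,118) and the table corners are near (135,172) and (366,145). I'll zoom in to get exact lines.

```bash
python3 - <<'E'
from h import *
i=cv2.imread('pics/t0.png')
cv2.imwrite('pics/tz.png',cv2.resize(i[105:190,125:375],None,fx=3.2,fy=3.2,interpolation=cv2.INTER_CUBIC))
c=bot.camera('top')
def w(p,z): return onz(c,[p[0]/512,p[1]/384],z)
for a,b,z in [((135,171.5),(366,145),0),((189,134),(302,121.5),-.024)]:
    A,B=w(a,z),w(b,z);d=A-B;print(A,B,np.linalg.norm(d),np.degrees(np.arctan2(-d[0],d[1])),(A+B)/2)
r=bot.regions_of('top','drawer_face')
print([(x['score'],cv2.minAreaRect(np.argwhere(x['region'])[:,::-1].astype(np.float32))) for x in r])
E
```

```text
[0.52940923 0.24969256 0.        ] [ 0.58140031 -0.2007625   0.        ] 0.45344551786505166 6.583890195951981 [0.55540477 0.02446503 0.        ]
[ 0.60927001  0.14921369 -0.024     ] [ 0.63441679 -0.07921235 -0.024     ] 0.22980603885967255 6.28223332284183 [ 0.6218434   0.03500067 -0.024     ]
[(0.79, ((245.5361785888672, 135.09579467773438), (42.49510955810547, 115.20196533203125), 83.34557342529297)), (0.42, ((332.0754699707031, 209.23587036132812), (46.68642807006836, 61.24522399902344), 79.3803482055664)), (0.35, ((244.0, 118.5), (7.0, 8.0), 90.0))]
```

View pics/tz.png

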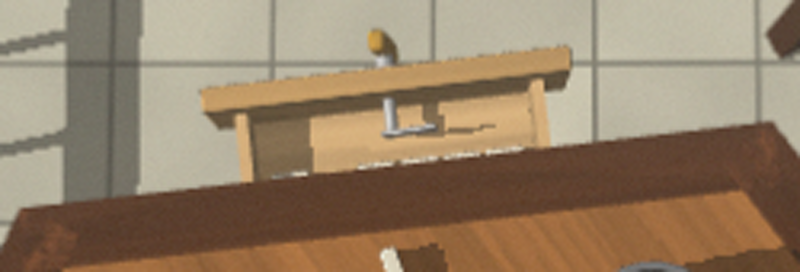

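The zoom gives the table corners at crop (22,210) and (775,123), and the drawer front's outer top edge from (202,92) to (570,47). The wing stands nearly upright at (378,42).

```bash
python3 - <<'E'
from h import *
c=bot.camera('top')
def w(x,y,z): return onz(c,[(125+x/3.2)/512,(105+y/3.2)/384],z)
for a,b,z in [((22,210),(775,123),0),((202,92),(570,47),-.024)]:
    A,B=w(*a,z),w(*b,z);d=A-B;print(np.linalg.norm(d),np.degrees(np.arctan2(-d[0],d[1])),(A+B)/2)
s=bot.get_state();q=s['eef_rot'];M=Ro.from_quat([q[1],q[2],q[3],q[0]]).as_matrix();print(np.round(M,4),s['joint_positions'][6],s['time_s'])
E
```

```text
0.4620389634197023 6.6285841312948675 [0.55779419 0.02638891 0.        ]
0.2342051025555134 6.948849139011136 [ 0.62395101  0.03475535 -0.024     ]
[[-0.9132  0.4076 -0.    ]
 [ 0.4076  0.9132  0.    ]
 [ 0.      0.     -1.    ]] -0.01999306134046107 1.35
```

Emit:
carry_out([
  {"xyz": [-40,-22,0],"twist": 10,"grip": 0.85},
  {"xyz": [-80,-44,0],"twist": 20,"grip": 0.85},
  {"xyz": [-121,-66,0],"twist": 30,"grip": 0.85},
  {"xyz": [-161,-89,0],"twist": 40,"grip": 0.85},
  {"xyz": [-202,-111,0],"twist": 50,"grip": 0.85},
])

```text
time_s: 1.98
tool_pos: [0.4048, 0.4088, 0.2315]
eef_rot: [-0.0, 0.604, 0.797, 0.0]
force: [0.5, 0.6, 0.5]
opening: 0.0729
```

Emit:
carry_out([
  {"xyz": [-43,17,0],"twist": 10,"grip": 0.85},
  {"xyz": [-86,33,0],"twist": 20,"grip": 0.85},
  {"xyz": [-129,50,0],"twist": 30,"grip": 0.85},
  {"xyz": [-172,66,0],"twist": 40,"grip": 0.85},
  {"xyz": [-215,83,0],"twist": 50,"grip": 0.85},
])

```text
time_s: 2.6
tool_pos: [0.5438, 0.225, 0.2315]
eef_rot: [-0.0, 0.884, 0.467, 0.0]
force: [1.3, -0.4, -0.5]
opening: 0.0727
```

Emit:
carry_out([
  {"xyz": [-15,44,0],"twist": 10,"grip": 0.85},
  {"xyz": [-30,87,0],"twist": 20,"grip": 0.85},
  {"xyz": [-45,131,0],"twist": 30,"grip": 0.85},
  {"xyz": [-60,174,0],"twist": 40,"grip": 0.85},
  {"xyz": [-75,218,0],"twist": 49.3,"grip": 0.85},
])

```text
time_s: 3.22
tool_pos: [0.6825, 0.041, 0.2312]
eef_rot: [-0.0, 0.998, 0.056, 0.0]
force: [0.0, 0.4, -0.1]
opening: 0.0728
```

Emit:
carry_out([
  {"xyz": [0,0,40],"twist": 0,"grip": 0.85},
  {"xyz": [0,0,90],"twist": 0,"grip": 0.85},
  {"xyz": [0,0,120],"twist": 0,"grip": 0.85},
  {"xyz": [0,0,120],"twist": 0,"grip": 0.85},
])

```text
time_s: 3.72
tool_pos: [0.6797, 0.0423, 0.1086]
eef_rot: [-0.0, 0.998, 0.058, -0.003]
force: [0.3, -0.6, 0.9]
opening: 0.0726
```

```bash
python3 - <<'E'
from h import *
s=bot.get_state();c=wristcam(s,bot.camera('wrist'))
print(s['tool_pos'],Ro.from_quat(np.roll(s['eef_rot'],-1)).as_matrix().round(3))
print('campos',-c['R'].T@c['t'],'look',c['R'][2])
im=c['image'].copy()
for l,z in [('table_edge',0),('drawer_face',-.05),('wing',-.05),('domino_mid',.0125)]:
    for r in bot.mark_of('wrist',l)[:2]:
        print(l,round(r['score'],2),np.round(np.array(r['location'])*[512,384],1),np.round(onz(c,r['location'],z),4))
# predicted overlay: edge line
E=np.array([.558,.0265,0]);a=np.radians(6.7);x=np.array([np.cos(a),np.sin(a),0]);y=np.array([-x[1],x[0],0])
for p0,p1 in [(E-.1*y,E+.1*y),(E+.0665*x-.118*y-[0,0,.024],E+.0665*x+.118*y-[0,0,.024])]:
    P=proj(c,[p0,p1]).astype(int);cv2.line(im,tuple(map(int,P[0])),tuple(map(int,P[1])),(255,0,0),1);print(P.tolist())
cv2.imwrite('pics/w1.png',cv2.resize(im,(768,576))[:,:,::-1])
E
```

```text
[0.67970952 0.04225661 0.1086388 ] [[ 0.993  0.116 -0.005]
 [ 0.116 -0.993  0.   ]
 [-0.005 -0.001 -1.   ]]
campos [0.75556257 0.050321   0.24980003] look [-0.29861691 -0.03506668 -0.95372862]
table_edge 0.74 [258.9 321.8] [0.5595 0.0297 0.    ]
drawer_face 0.94 [265.  226.6] [ 0.6294  0.0322 -0.05  ]
wing 0.74 [264.3 210.6] [ 0.6457  0.0349 -0.05  ]
domino_mid 0.63 [262.5 227.6] [0.6547 0.0378 0.0125]
[[375, 323], [149, 323]]
[[394, 243], [130, 243]]
```

View pics/w1.png

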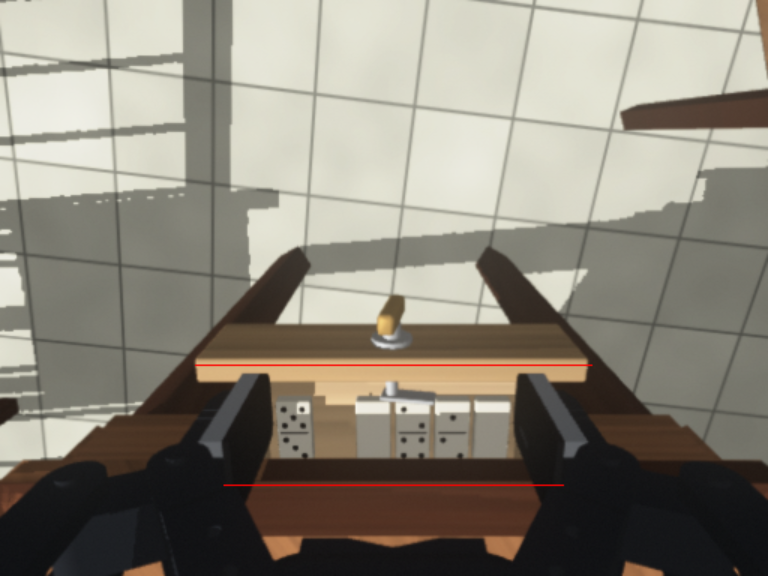

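The wrist view agrees with the fit. The drawer front spans columns 197–587 at row 360 and the table edge is at row 485. The wing at (388,315) leans slightly clockwise, and the fingers straddle it. Next I descend in front of the face.

Emit:
carry_out([
  {"xyz": [0,0,45],"twist": 0,"grip": 0.85},
  {"xyz": [0,-1,90],"twist": 0,"grip": 0.85},
  {"xyz": [0,-1,135],"twist": 0,"grip": 0.85},
  {"xyz": [0,-1,166],"twist": 0,"grip": 0.85},
  {"xyz": [0,-1,166],"twist": 0,"grip": 0.85},
])

```text
time_s: 4.6
tool_pos: [0.6802, 0.043, -0.056]
eef_rot: [-0.0, 0.998, 0.058, -0.002]
force: [-0.2, 0.6, 0.7]
opening: 0.0727
```

Emit:
carry_out([
  {"xyz": [-8,0,0],"twist": 0,"grip": 0.85},
  {"xyz": [-16,0,0],"twist": 0,"grip": 0.85},
  {"xyz": [-24,0,0],"twist": 0,"grip": 0.85},
  {"xyz": [-30,0,0],"twist": 0,"grip": 0.85},
  {"xyz": [-35,0,0],"twist": 0,"grip": 0.85},
])

```text
time_s: 5.22
tool_pos: [0.6464, 0.0387, -0.0544]
eef_rot: [-0.0, 0.998, 0.058, 0.0]
force: [-0.1, 1.4, 0.1]
opening: 0.0721
```

Emit:
carry_out([
  {"xyz": [-5,0,0],"twist": 0,"grip": 0.85},
  {"xyz": [-10,0,0],"twist": 0,"grip": 0.85},
  {"xyz": [-15,0,0],"twist": 0,"grip": 0.85},
  {"xyz": [-20,0,0],"twist": 0,"grip": 0.85},
  {"xyz": [-25,0,0],"twist": 0,"grip": 0.85},
])

```text
time_s: 5.85
tool_pos: [0.6222, 0.0358, -0.0546]
eef_rot: [0.0, 0.998, 0.058, 0.0]
force: [4.8, 0.7, -3.4]
opening: 0.0726
```

Emit:
carry_out([
  {"xyz": [-5,0,0],"twist": 0,"grip": 0.85},
  {"xyz": [-10,0,0],"twist": 0,"grip": 0.85},
  {"xyz": [-15,0,0],"twist": 0,"grip": 0.85},
  {"xyz": [-20,0,0],"twist": 0,"grip": 0.85},
  {"xyz": [-25,0,0],"twist": 0,"grip": 0.85},
])

```text
time_s: 6.48
tool_pos: [0.5968, 0.0329, -0.0546]
eef_rot: [-0.0, 0.998, 0.058, 0.0]
force: [5.6, -0.3, -2.2]
opening: 0.0726
```

Emit:
carry_out([
  {"xyz": [-3,0,0],"twist": 0,"grip": 0.85},
  {"xyz": [-6,0,0],"twist": 0,"grip": 0.85},
  {"xyz": [-9,0,0],"twist": 0,"grip": 0.85},
  {"xyz": [-12,0,0],"twist": 0,"grip": 0.85},
  {"xyz": [-15,0,0],"twist": 0,"grip": 0.85},
])

```text
time_s: 7.1
tool_pos: [0.5821, 0.0311, -0.0547]
eef_rot: [0.0, 0.998, 0.058, 0.0]
force: [4.0, -0.4, -0.9]
opening: 0.073
```

Emit:
carry_out([
  {"xyz": [-1.5,0,0],"twist": 0,"grip": 0.85},
  {"xyz": [-3,0,0],"twist": 0,"grip": 0.85},
  {"xyz": [-4.5,0,0],"twist": 0,"grip": 0.85},
  {"xyz": [-6,0,0],"twist": 0,"grip": 0.85},
])

```text
time_s: 7.6
tool_pos: [0.5762, 0.0305, -0.0547]
eef_rot: [0.0, 0.998, 0.058, 0.0]
force: [4.6, 0.2, -0.1]
opening: 0.0723
```

Emit:
carry_out([
  {"xyz": [-1,0,0],"twist": 0,"grip": 0.85},
  {"xyz": [-2,0,0],"twist": 0,"grip": 0.85},
  {"xyz": [-3,0,0],"twist": 0,"grip": 0.85},
])

```text
time_s: 7.98
tool_pos: [0.5754, 0.0303, -0.0546]
eef_rot: [0.0, 0.998, 0.058, 0.002]
force: [9.5, 1.0, -4.5]
opening: 0.073
```

Emit:
carry_out([
  {"xyz": [-0.7,0,0],"twist": 0,"grip": 0.85},
  {"xyz": [-1.4,0,0],"twist": 0,"grip": 0.85},
])

```text
time_s: 8.22
tool_pos: [0.5754, 0.0303, -0.0545]
eef_rot: [0.0, 0.998, 0.058, 0.003]
force: [11.2, 1.2, -6.9]
opening: 0.0724
```

```bash
python3 - <<'E'
from h import *
s=bot.get_state();print(s['force'],s['moment'])
c=wristcam(s,bot.camera('wrist'));a=c['image'];t=bot.camera('top')
for l,z in [('table_edge',0),('drawer_face',-.05),('wing',-.05)]:
  for n,cc in [('wrist',c),('top',t)]:
    for r in bot.mark_of(n,l)[:1]: print(n,l,round(r['score'],2),np.round(np.array(r['location'])*[512,384],1),np.round(onz(cc,r['location'],z),4))
b=cv2.resize(t['image'][100:190,170:320],(640,384),interpolation=cv2.INTER_CUBIC)
cv2.imwrite('pics/m1.png',cv2.resize(a[120:384,60:452],(784,528))[:,:,::-1])
cv2.imwrite('pics/m2.png',b[:,:,::-1])
E
```

```text
[11.15381451  1.23822313 -6.94172788] [ 0.52266435 -2.38497697  0.06132898]
top table_edge 0.8 [250.  155.8] [0.5606 0.0245 0.    ]
wrist drawer_face 0.73 [264.1 283.9] [ 0.5651  0.0271 -0.05  ]
wrist wing 0.57 [260.7 249.9] [ 0.5822  0.0307 -0.05  ]
```

View pics/m1.png

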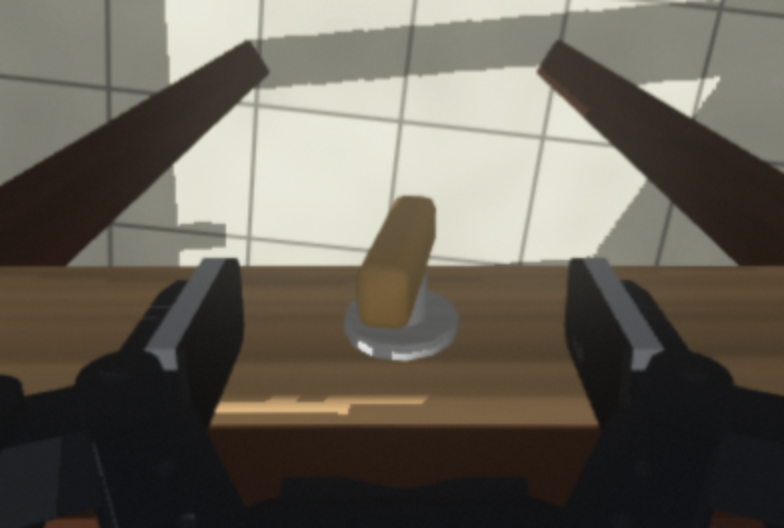

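The wing and face are clearly visible. The top edge of the face is at row 425 (raw ≈332), directly against the dark table side. I'll measure that edge, and press slightly more to confirm the stop.

```bash
python3 - <<'E'
from h import *
s=bot.get_state();c=wristcam(s,bot.camera('wrist'))
for v,z in [(332.5,-.024),(332.5,-.022),(334,-.024),(252,-.084)]:
    X=onz(c,[260/512,v/384],z);print(X, ((X-[.558,.0265,z])@[.993,.117,0]))
print(s['tool_pos'])
E
```

```text
[ 0.55933972  0.02832471 -0.024     ] 0.0015438329273421876
[ 0.56095978  0.02850771 -0.022     ] 0.0031739609694503386
[ 0.55864121  0.02824342 -0.024     ] 0.0008407031884431709
[ 0.56421183  0.02905718 -0.084     ] 0.006467539717677172
[ 0.57548032  0.03034315 -0.05450639]
```

Emit:
carry_out([
  {"xyz": [-1,0,0],"twist": 0,"grip": 0.85},
  {"xyz": [-2,0,0],"twist": 0,"grip": 0.85},
])

```text
time_s: 8.93
tool_pos: [0.5755, 0.0303, -0.0544]
eef_rot: [0.001, 0.998, 0.058, 0.005]
force: [16.4, 2.5, -10.9]
opening: 0.0724
```

View pics/m2.png

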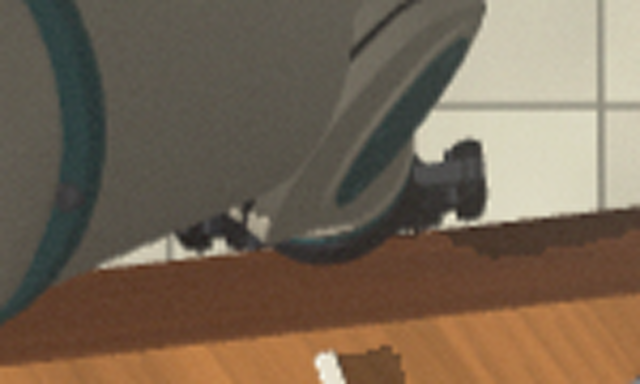

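Firm stop: two harder pushes gave no movement. I'll back off, close the fingers and press again beside the knob. If the drawer is really shut, the stop should come at the same place with a different finger shape.

Emit:
carry_out([
  {"xyz": [8,0,0],"twist": 0,"grip": 0.85},
  {"xyz": [25,0,0],"twist": 0,"grip": 0.85},
  {"xyz": [48,0,0],"twist": 0,"grip": 0.85},
  {"xyz": [55,0,0],"twist": 0,"grip": 0.4},
  {"xyz": [55,15,0],"twist": 0,"grip": 0},
])

```text
time_s: 9.55
tool_pos: [0.6246, 0.0225, -0.0554]
eef_rot: [-0.001, 0.998, 0.059, -0.001]
force: [-0.6, -0.4, -0.4]
opening: 0.0367
```

Emit:
carry_out([
  {"xyz": [0,15,0],"twist": 0,"grip": 0},
  {"xyz": [0,32,0],"twist": 0,"grip": 0},
  {"xyz": [0,32,0],"twist": 0,"grip": 0},
  {"xyz": [0,32,0],"twist": 0,"grip": 0},
])

```text
time_s: 10.05
tool_pos: [0.6297, -0.0103, -0.0548]
eef_rot: [-0.001, 0.998, 0.058, -0.0]
force: [-0.2, 0.6, 1.2]
opening: 0.0001
```

Emit:
carry_out([
  {"xyz": [-12,0,0],"twist": 0,"grip": 0},
  {"xyz": [-24,0,0],"twist": 0,"grip": 0},
  {"xyz": [-34,0,0],"twist": 0,"grip": 0},
  {"xyz": [-42,0,0],"twist": 0,"grip": 0},
  {"xyz": [-45,0,0],"twist": 0,"grip": 0},
])

```text
time_s: 10.68
tool_pos: [0.5846, -0.0159, -0.0546]
eef_rot: [-0.0, 0.998, 0.058, -0.0]
force: [-0.3, -0.7, -0.1]
opening: 0.0002
```

Emit:
carry_out([
  {"xyz": [-1.5,0,0],"twist": 0,"grip": 0},
  {"xyz": [-3,0,0],"twist": 0,"grip": 0},
  {"xyz": [-4.5,0,0],"twist": 0,"grip": 0},
  {"xyz": [-6,0,0],"twist": 0,"grip": 0},
  {"xyz": [-7,0,0],"twist": 0,"grip": 0},
])

```text
time_s: 11.3
tool_pos: [0.581, -0.0163, -0.0545]
eef_rot: [0.0, 0.998, 0.058, 0.002]
force: [6.6, 0.6, -5.9]
opening: 0.0001
```

Same stop: 0.5750 along the outward axis both times, so the drawer is home. Next I back off to wing depth, raise the tip to about 10 mm above the axis, and sweep towards +y.

Emit:
carry_out([
  {"xyz": [8,0,0],"twist": 0,"grip": 0},
  {"xyz": [17,0,0],"twist": 0,"grip": 0},
  {"xyz": [17,0,-15],"twist": 0,"grip": 0},
  {"xyz": [17,-8,-15],"twist": 0,"grip": 0},
  {"xyz": [17,-16,-15],"twist": 0,"grip": 0},
])

```text
time_s: 11.92
tool_pos: [0.5929, 0.0022, -0.0395]
eef_rot: [-0.0, 0.998, 0.058, -0.0]
force: [0.1, -0.6, -0.3]
opening: -0.0
```

Emit:
carry_out([
  {"xyz": [0,-4,0],"twist": 0,"grip": 0},
  {"xyz": [0,-8,0],"twist": 0,"grip": 0},
  {"xyz": [0,-12,0],"twist": 0,"grip": 0},
  {"xyz": [0,-16,0],"twist": 0,"grip": 0},
])

```text
time_s: 12.42
tool_pos: [0.5914, 0.0172, -0.0398]
eef_rot: [0.0, 0.998, 0.058, -0.0]
force: [0.2, 0.0, 0.1]
opening: 0.0001
```

Emit:
carry_out([
  {"xyz": [0,-3,0],"twist": 0,"grip": 0},
  {"xyz": [0,-6,0],"twist": 0,"grip": 0},
  {"xyz": [0,-9,0],"twist": 0,"grip": 0},
  {"xyz": [0,-12,0],"twist": 0,"grip": 0},
])

```text
time_s: 12.92
tool_pos: [0.5902, 0.0282, -0.0396]
eef_rot: [0.001, 0.998, 0.058, 0.0]
force: [0.2, -5.1, 0.3]
opening: -0.0
```

```bash
python3 - <<'E'
from h import *
s=bot.get_state();c=wristcam(s,bot.camera('wrist'))
cv2.imwrite('pics/k1.png',cv2.resize(c['image'][190:350,160:360],(750,600),interpolation=cv2.INTER_CUBIC)[:,:,::-1])
E
```

```text
(no output)
```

View pics/k1.png

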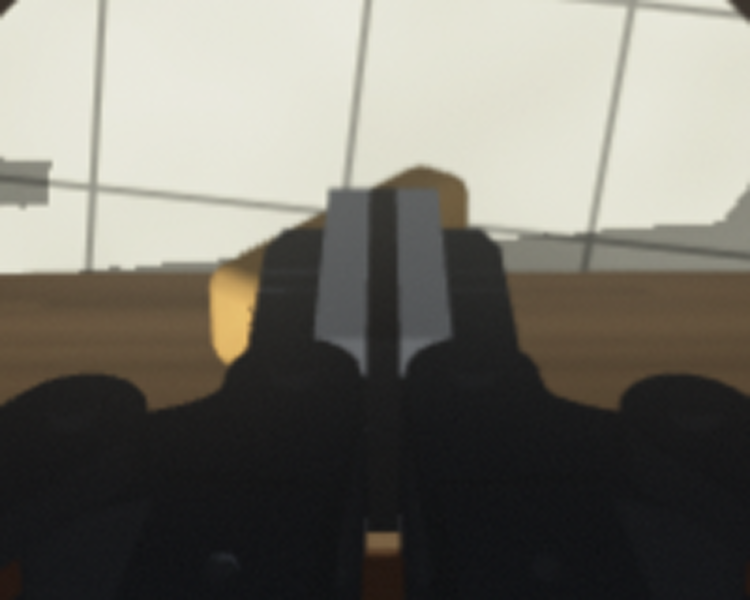

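The wing has turned about 50°. Its upper end is at left (230,310) in the crop, on the +y side, and the fingertip is pushing on it. I'll keep sweeping, then press it down level.

Emit:
carry_out([
  {"xyz": [0,-3,0],"twist": 0,"grip": 0},
  {"xyz": [0,-6,0],"twist": 0,"grip": 0},
  {"xyz": [0,-9,0],"twist": 0,"grip": 0},
  {"xyz": [0,-12,0],"twist": 0,"grip": 0},
])

```text
time_s: 13.48
tool_pos: [0.5888, 0.0418, -0.0396]
eef_rot: [-0.001, 0.998, 0.058, 0.0]
force: [0.4, -1.6, 2.3]
opening: -0.0
```

Emit:
carry_out([
  {"xyz": [0,-1,1],"twist": 0,"grip": 0},
  {"xyz": [0,-1,2],"twist": 0,"grip": 0},
  {"xyz": [0,-1,3],"twist": 0,"grip": 0},
])

```text
time_s: 13.85
tool_pos: [0.5885, 0.0438, -0.0427]
eef_rot: [-0.001, 0.998, 0.058, -0.0]
force: [0.7, 1.7, 3.2]
opening: 0.0001
```

Emit:
carry_out([
  {"xyz": [0,0,0.7],"twist": 0,"grip": 0},
  {"xyz": [0,0,1.4],"twist": 0,"grip": 0},
])

```text
time_s: 14.1
tool_pos: [0.5884, 0.0431, -0.0442]
eef_rot: [-0.001, 0.998, 0.058, -0.0]
force: [-0.3, 3.0, 3.9]
opening: -0.0
```

Emit:
carry_out([
  {"xyz": [0,0,0.6],"twist": 0,"grip": 0},
  {"xyz": [0,0,1.0],"twist": 0,"grip": 0},
])

```text
time_s: 14.35
tool_pos: [0.5884, 0.043, -0.0446]
eef_rot: [-0.001, 0.998, 0.058, -0.0]
force: [-2.2, 3.2, 10.7]
opening: 0.0003
```

Emit:
carry_out([
  {"xyz": [0,0,-6],"twist": 0,"grip": 0},
  {"xyz": [15,0,-20],"twist": 0,"grip": 0},
  {"xyz": [40,0,-50],"twist": 0,"grip": 0},
  {"xyz": [60,0,-90],"twist": 0,"grip": 0},
  {"xyz": [60,0,-120],"twist": 0,"grip": 0},
])

```text
time_s: 14.98
tool_pos: [0.6499, 0.0477, 0.0763]
eef_rot: [0.001, 0.998, 0.058, 0.001]
force: [-0.0, -0.1, 0.3]
opening: -0.0002
```

```bash
python3 - <<'E'
from h import *
s=bot.get_state();print(s['tool_pos'],s['force']);c=wristcam(s,bot.camera('wrist'))
for r in bot.mark_of('wrist','wing')[:1]: print(onz(c,r['location'],-.05))
E=np.array([.5602,.0265,0]);a=np.radians(6.7);x=np.array([np.cos(a),np.sin(a),0]);y=np.array([-x[1],x[0],0])
im=c['image'].copy()
ctr=E+.023*x-[0,0,.05]
P=proj(c,[ctr+.022*y+.007*x+[0,0,.0055],ctr-.022*y+.007*x+[0,0,.0055]]);print(P)
u,v=P.mean(0).astype(int);print(u,v)
cv2.imwrite('pics/k2.png',cv2.resize(im[v-60:v+60,u-80:u+80],(800,600),interpolation=cv2.INTER_CUBIC)[:,:,::-1])
for n in ['top','scene']:
    t=bot.camera(n)
    for l,z in [('glass_mid',.0575),('cup_mid',.0425),('domino_mid',.0125),('coaster',0)]:
        for r in bot.mark_of(n,l)[:1]: print(n,l,np.round(onz(t,r['location'],z),4))
    cv2.imwrite(f'pics/{n}9.png',t['image'][:,:,::-1])
E
```

```text
[0.64987765 0.04770498 0.07631662] [-0.04151821 -0.05955203  0.34036212]
[[247.07627753 256.03320548]
 [297.79261604 255.96765517]]
272 256
top glass_mid [0.4147 0.1599 0.0575]
top cup_mid [ 0.4489 -0.1155  0.0425]
top domino_mid [0.4857 0.0262 0.0125]
top coaster [0.4131 0.1681 0.    ]
scene glass_mid [0.4157 0.1566 0.0575]
scene cup_mid [ 0.4546 -0.1114  0.0425]
scene coaster [0.4004 0.1781 0.    ]
```

View pics/k2.png

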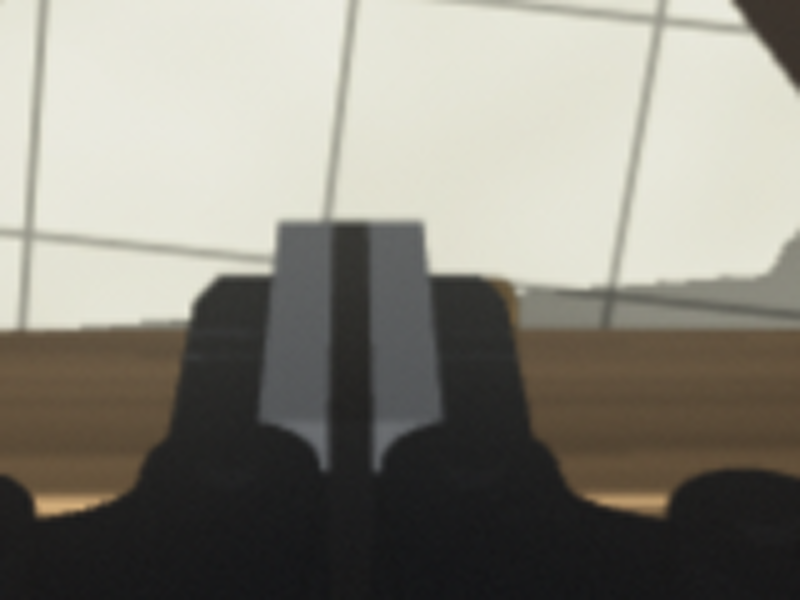

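The fingers hide the wing; only its right end shows at (510,295). I'll sidestep and look again.

Emit:
carry_out([
  {"xyz": [10,-30,0],"twist": 0,"grip": 0},
  {"xyz": [20,-60,0],"twist": 0,"grip": 0},
  {"xyz": [30,-70,0],"twist": 0,"grip": 0},
  {"xyz": [30,-70,0],"twist": 0,"grip": 0},
])

```text
time_s: 16.08
tool_pos: [0.6704, 0.122, 0.0747]
eef_rot: [0.0, 0.998, 0.059, 0.0]
force: [0.2, 0.4, 0.8]
opening: -0.0002
```

```bash
python3 - <<'E'
from h import *
s=bot.get_state();c=wristcam(s,bot.camera('wrist'))
E=np.array([.5602,.0265,0]);a=np.radians(6.7);x=np.array([np.cos(a),np.sin(a),0]);y=np.array([-x[1],x[0],0])
im=c['image'].copy()
ctr=E+.023*x-[0,0,.05]
P=proj(c,[ctr+s1*.022*y+s2*.007*x+[0,0,.0055] for s1,s2 in [(1,1),(-1,1),(-1,-1),(1,-1)]])
u,v=P.mean(0).astype(int)
x0=max(0,min(512-160,u-80));y0=max(0,min(264,v-60))
print(((P-[x0,y0])*5).round())
cv2.imwrite('pics/k3.png',cv2.resize(im[y0:y0+120,x0:x0+160],(800,600),interpolation=cv2.INTER_CUBIC)[:,:,::-1])
E
```

```text
[[280. 266.]
 [529. 267.]
 [521. 336.]
 [276. 335.]]
```

View pics/k3.png

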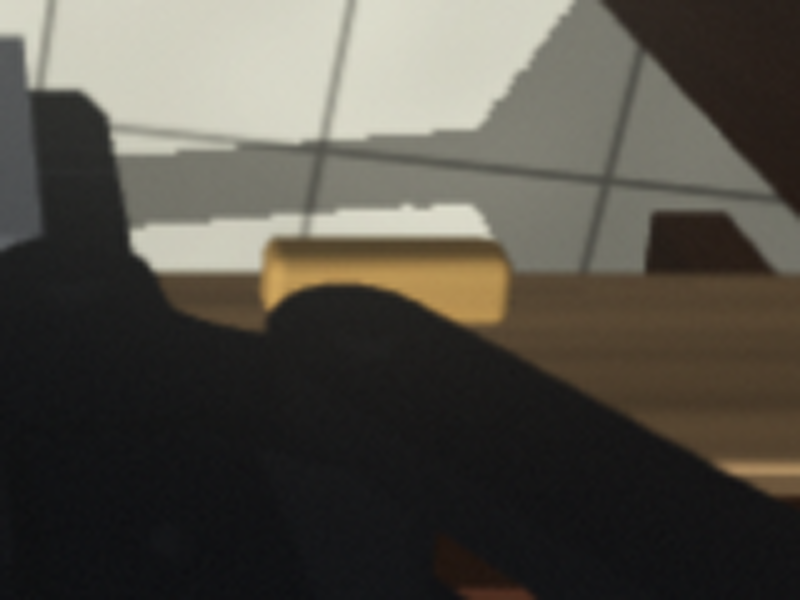

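The wing lies level: its top edge is at row ≈238 at both ends, columns 262–510, matching the length predicted for level. The gripper is clear, so I'll hand in.

```bash
python3 -c "
from cell import bot
print(bot.finish_job())"
```

```text
the job is handed in; nothing more can be done
None
```

The drawer is shut and latched, and I handed the job in at about 16 s of the 43 s allowed; no verdict is reported.

- **Drawer:** I pushed it home slowly with the open fingertips on either side of the knob, at about 10 mm/s for the last few millimetres. A second push with closed fingers beside the knob stopped at exactly the same place, so I take it as fully shut. The highest force I read was about 20 N.
- **Knob:** I swept the wing round clockwise with a closed fingertip, then pressed it down until the force rose from about 4 N to 11 N within 0.4 mm, which I took as the stop. The last wrist picture shows the wing level, and the fingers read no contact force after backing off.
- **Glass, cup, coaster and domino:** the glass, cup, coaster and domino measured within about 3 mm of their starting positions in the top camera. The scene camera's estimates for the glass, cup and coaster were 7–10 mm off their starting values, and it did not find the domino in the last picture. I trusted the top view, since the robot never went near these objects.
- **Table edge:** my camera fit of the table edge disagreed by about 2–3 mm with where the drawer stopped. That is why I repeated the push to confirm the stop.

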